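# Filter bowl onto the drying peg

## Task

The blue air-filter bowl has been rinsed and lies on its side on the sloping draining board. Pick it up, turn it mouth down and lower it over the empty peg of the drying stand until its rim rests on the peg's foot; only then let go, and leave it standing there by itself. Do not disturb the other bowls or anything else on the bench.

Things in the scene. Friction and masses are not known exactly. Their poses are not given: they have to be found in the camera images.
- bowl: Bowl to dry: blue painted metal cup, bare band at the mouth, brass drain cock (12 mm wide, 10 mm long) on its closed end. 54 mm diameter, 88 mm tall without cock, wall 3 mm, bottom 4 mm, 0.1 to 0.2 kg. Origin: centre of the closed end, outside; z along its axis to the mouth. Lies on the board, mouth downhill (towards the robot's right), axis 30 mm above the board's face and dipping 12 degrees
- bowl_mouth (a point): Centre of the bowl's mouth, in the plane of the rim, 88 mm from the bowl's origin along its z axis
- peg_free: The empty peg, green plastic, fixed, upright: round foot (72 mm diameter, 6 mm thick), on it a cross of four ribs (68 mm across, tops 16 mm above the origin) on which a rim rests, and a cone, 34 mm diameter at the foot, 15 mm near its rounded tip, 68 mm above the origin. Origin: centre of the underside, 4 mm above the table; z up. May be any of the three pegs. Bowl has 7 mm of play all round
- peg_seat (a point): On the axis of the empty peg, level with the tops of the four ribs (16 mm above the peg's origin, 20 mm above the table), where the bowl's rim has to rest
- drainer: White plastic draining board, 240 mm long, 258 mm wide, fixed, its face sloping down 12 degrees to a drip gutter. Origin on the table below the middle of the board, where the face is 52 mm high; x runs downhill (level), z up. Ribs 5 mm high run downhill; of two lanes, 55 mm either side of the middle (y), one holds the bowl, the other the filter element
- stand: Drying stand: stainless drip tray, 345 by 125 mm, rim 18 mm high, with three green pegs in a row 110 mm apart along its x axis; fixed. Origin on the table under the middle of the tray
- bowl_amber: Amber glass bowl, 52 mm diameter, 72 mm tall plus a 10 mm drain cock on top. Stands mouth down on its own peg. Origin at the centre of its closed end, z towards the mouth (down). A bystander.
- bowl_grey: Bare aluminium bowl, 55 mm diameter, 96 mm tall plus a 10 mm drain cock on top. Stands mouth down on its own peg. Origin at the centre of its closed end, z towards the mouth (down). A bystander.
- element: Sintered bronze filter element, 32 mm diameter, 60 mm long, black ends, lying on its side in the other lane of the draining board. Origin at the centre of its uphill end, z along it, downhill. A bystander
- cleaner: Orange bottle of hand cleaner with a red cap, 84 mm diameter, 200 mm tall, standing. Origin under its centre. A bystander
- tape: Roll of paper tape, 80 mm diameter, 25 mm high, lying flat. Origin under its centre. A bystander
- brush: Cleaning brush, about 200 mm long, lying flat. A bystander
- wrench: Steel spanner, 190 mm long, lying flat near the robot. A bystander
- screwdriver: Red-handled screwdriver, 200 mm long, lying flat. A bystander
- beaker: White plastic cup, 72 mm diameter, 85 mm tall, standing upright. Origin under its centre. A bystander
Things that resemble listed ones, but are neither listed nor needed, are in the scene too. What is meant by the bowl is not purple or red, and is the smaller of those in its own colour.

How it is judged:
By the outcome, as a careful person would: the job done as asked, in the order asked, and still so for the second after the job is handed in, with the robot touching nothing.
It also fails if it takes over 40 s, if anything falls off the work surface, if the arm or the gripper's body presses on something with over 40 N, if the wrist force passes 120 N, or if a joint passes its speed limit or range.

## Robot

A 7-joint arm with a two-finger parallel gripper is mounted at the origin on the work surface. World frame = base frame: x ahead of the robot, y to its left, z up, the work surface at z = 0. Lengths are in mm, angles in rad, forces in N, time in s.
With the tool pointing down it reaches from about 350 to 900 mm from the base axis. Payload 7.2 kg.
Tool frame: the origin (TCP) lies midway between the tips of the shut fingers; the grasp point (between the pads) lies 19 mm behind it; z points along the fingers, y is the line along which they close (so a half turn about z gives the same grasp; the last joint's range is limited). The gripper opens to 88 mm and grips with 3 to 60 N. Pads are 20 mm wide; open, the fingers measure 115 mm over their backs; the gripper's body (75 mm by 178 mm) begins 61 mm behind the grasp point.
Start: joints at [1.249, 0.411, -0.013, 1.596, 0.006, 1.134, -0.082], TCP at [156.915, -604.985, 222.653] pointing down, gripper open.
Joint ranges: [-2.95, 2.95], [-0.29, 1.99], [-1.47, 1.44], [0.14, 2.54], [-1.03, 4.17], [0.13, 1.85], [-2.86, 2.86]. Speed limits (rad/s): [2.39, 2.39, 3.01, 3.01, 3.14, 3.14, 3.14].

## Interface

Orientations are given as a unit quaternion [x, y, z, w].
In Python, from rig import arm, eyes, job gives the robot as it stands. The module is installed in compiled form; this text tells all that it offers.
- The arm moves only by the tool arm_command, never from a script. Its arguments are lists of equal length, an entry for each row: "delta_rot": the turn, a rotation vector about the tool's x, y, z scaled (see below), a list of three; "translation": the shift along the tool's x, y, z scaled (see below), a list of three; "fingers": the opening, from 0 (shut) to 1 (fully open). A call has 1 to 12 rows; each row shifts and turns the commanded pose from where the row before left it, along the tool's axes as they then stand; what a row does not reach is not made up. The controller multiplies each number of a shift by 50 mm and each number of a turn by 0.15 rad. A row lasts 1/10 s, in which the tool goes at most 50 mm and 8.59 degrees, less where a joint would pass 70% of its speed; a pose out of reach is approached as far as the arm can. A call with a number of a shift or a turn outside -1 to 1 is refused whole. A call with a gripper value outside its range is refused whole. The fingers move at their own pace and stop on an object; "squeeze" is the grip in N (left out, the last holds). Time passes only in rows, so rows that do not move let the fingers close. It gives the time, the measured TCP pose, the force, the opening and the grip force at its end, in the units of the state.
- arm.get_state(): the state, without advancing time (a new reading comes with each control period).
- eyes.get_image(name): name is "scene" or "top" or "wrist"; returns a dict with "pixels" (384x512x3 uint8, red, green, blue), "depth" (384x512 float32, mm along the optical axis (not along the pixel's ray), 0 where there is no reading), "fx", "fy", "cx", "cy" (pixels), "position" and "attitude" of the camera in the world; the wrist camera has in their place "tool_from_camera" (4x4, takes a point from camera to tool coordinates, whose origin is the TCP and whose axes are the flange's). Camera axes: x right, y down, z forward; pixel columns grow to the right and rows downward; lengths in mm; the calibration is good to about 2 mm. The wrist camera is an equidistant fisheye: a pixel r from the principal point sees the ray r / f radians off the axis. A picture is of the moment at which its call begins: read the wrist's pose just before it.
- job.job_done(): hands the job in; it is judged then, once.
The state is a dict: "time": time; "q": joint angles; "qd": joint speeds; "joint_efforts": joint torques, N m; "tcp_pos": TCP position; "orientation": TCP orientation; "force": force on the tool from outside, world axes, zero at the start; "wrist_torque": the same for the moment, N m; "opening": finger opening in mm; "grip_force": force on a finger pad.
Only numpy, scipy, OpenCV 4.12 (cv2) and the standard library are available. Lean on these libraries where they do the work, as an engineer would, in place of code of your own. Each camera call takes 0.05 s, during which the arm holds its last target. There are 200 camera calls.

## Working session

There is one attempt and no reset: what is moved stays moved. The work goes in short steps, Python scripts to look and compute and a tool call to move; the robot and the scene stay as the last step left them, time stands still between calls to the robot, and variables do not carry over. Pictures are saved under pics/ and viewed, at most 10 in all, crops included, and the job is handed in when it is done.

Besides the shell and the picture viewer there is one more tool, called after "Emit:" as a command line: name --argument value ..., lists and objects as JSON in quotes. arm_command: Moves the arm, as the interface text tells. Its arguments: {"type":"object","properties":{"delta_rot":{"type":"array","items":{"type":"array","items":{"type":"number"}}},"translation":{"type":"array","items":{"type":"array","items":{"type":"number"}}},"fingers":{"type":"array","items":{"type":"number"}},"squeeze":{"type":"number"}},"required":["delta_rot","translation","fingers"]}

```bash
mkdir -p pics; cat > h.py <<'E'
import numpy as np, cv2
from scipy.spatial.transform import Rotation as R
from rig import arm, eyes, job
def cam(n):
    im=eyes.get_image(n); np.savez(f'{n}.npz',**{k:np.array(v) for k,v in im.items()}); return im
def rot(a):
    a=np.array(a,float)
    return a if a.shape==(3,3) else R.from_quat(a).as_matrix()
def cloud(im):
    d=np.array(im['depth'],float); v,u=np.mgrid[:d.shape[0],:d.shape[1]]
    p=np.dstack([(u-im['cx'])/im['fx']*d,(v-im['cy'])/im['fy']*d,d])
    return p@rot(im['attitude']).T+np.array(im['position'])
E
python3 - <<'E'
from h import *
for n in ['scene','top']:
    im=cam(n); print(n,im['position'],im['attitude'],im['fx'],im['fy'],im['cx'],im['cy'])
    cv2.imwrite(f'pics/{n}.png',cv2.resize(im['pixels'][:,:,::-1],(800,600),interpolation=cv2.INTER_CUBIC))
print(arm.get_state())
E
```

```text
scene [1273.8345692   457.56074684 1208.98834661] [ 0.46635184  0.82018331 -0.28346088 -0.17165439] 428.64709287531315 428.64709287531315 256.517129389041 191.51684431682318
top [ 250.59562354   22.38360849 1384.78523103] [ 0.70839347 -0.69985515  0.06286494 -0.06655416] 383.02885085439016 383.02885085439016 261.33396919824645 191.7861274102031
{'time': 0.1, 'q': array([ 1.24876499,  0.41178845, -0.01275287,  1.59691075,  0.00560093,
        1.13427959, -0.08220583]), 'qd': array([ 0.000628  , -0.00283592,  0.0006949 , -0.00264281, -0.00044854,
       -0.00140526,  0.00133391]), 'joint_efforts': array([ 1.88009013e-03, -5.89097142e+01,  6.43418189e-01, -2.91705537e+01,
       -5.38103131e-02,  1.45805546e-02, -2.67764690e-06]), 'tcp_pos': array([ 156.82843476, -604.56635114,  221.93284851]), 'orientation': array([ 9.91953243e-01,  1.26602953e-01, -1.24675397e-04, -6.63681937e-04]), 'force': array([-0.34935616,  0.68803173,  0.78873033]), 'wrist_torque': array([-0.00368612,  0.01376974, -0.03180308]), 'grip_force': 0.0, 'opening': 87.85647139548054}
```

View pics/scene.png

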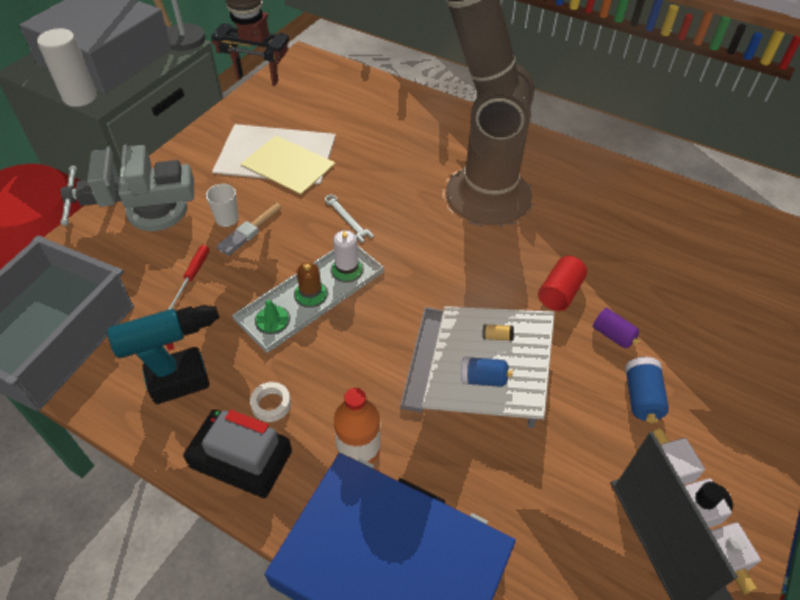

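View pics/top.png

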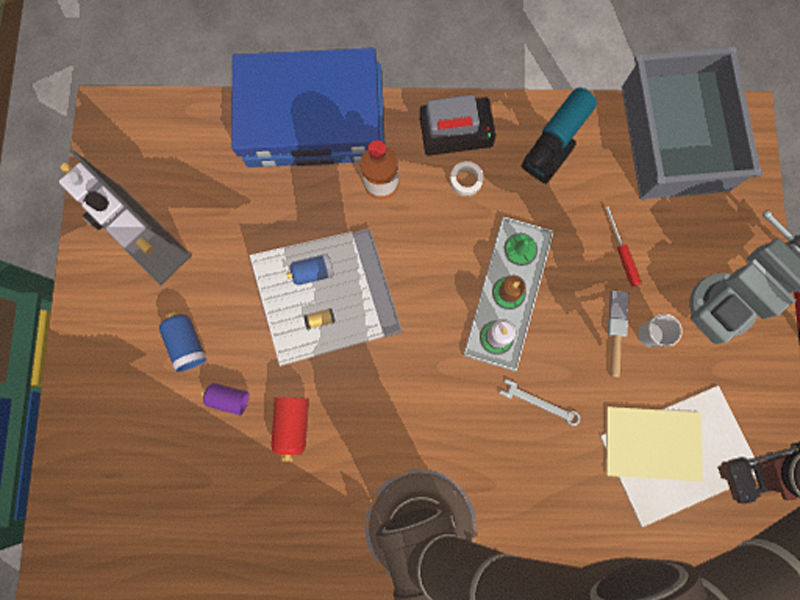

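Candidates for "the bowl" (scene view at 800x600):
- Blue cup on the board, (488,372).
- Larger blue cup on the table, (648,390).
- Purple cup, (616,327).
- Red cup, (563,283).
- Blue toolbox, (390,530).

I choose the cup on the board: it is blue and the smaller of the two. The empty peg is at scene (272,318), top (521,247). Amber and grey stand on the other two pegs.

```bash
cat > m.py <<'E'
from h import *
def load(n):
    z=np.load(f'{n}.npz'); return {k:z[k] for k in z.files}
def ray(im,u,v):
    d=rot(im['attitude'])@np.array([(u-im['cx'])/im['fx'],(v-im['cy'])/im['fy'],1.]); return np.array(im['position']),d/np.linalg.norm(d)
def tri(a,b):
    (p,d),(q,e)=a,b; s,t=np.linalg.lstsq(np.c_[d,-e],q-p,rcond=None)[0]
    return (p+s*d+q+t*e)/2, np.linalg.norm(p+s*d-q-t*e)
def comp(m,x,y):
    n,l,s,c=cv2.connectedComponentsWithStats(m.astype(np.uint8)); ids=[i for i in range(1,n) if s[i,4]>15]
    i=min(ids,key=lambda i:np.hypot(c[i][0]-x,c[i][1]-y)); return l==i,c[i],s[i]
if __name__=='__main__':
    k=512/800; seeds={'scene':dict(bowl=(488,372),peg=(272,318)),'top':dict(bowl=(312,270),peg=(521,247))}
    rays={}
    for n in ['scene','top']:
        im=load(n); hsv=cv2.cvtColor(im['pixels'],cv2.COLOR_RGB2HSV); P=cloud(im); H,S,V=[hsv[...,i].astype(int) for i in range(3)]
        ms=dict(bowl=(H>100)&(H<125)&(S>120)&(V>40),peg=(H>45)&(H<85)&(S>100)&(V>30))
        for o,m in ms.items():
            x,y=seeds[n][o]; mk,c,s=comp(m,x*k,y*k); pts=P[mk]; pts=pts[np.isfinite(pts).all(1)]
            print(n,o,c.round(1),s,'z pct',np.percentile(pts[:,2],[1,10,50,90,99]).round(),'mean',pts.mean(0).round(1)); rays[n,o]=ray(im,*c)
            if o=='bowl':
                q=pts-pts.mean(0); w,vv=np.linalg.eigh(np.cov(q.T)); print('axis',vv[:,2].round(3)); t=pts[pts[:,2]>np.percentile(pts[:,2],85)]; print(' top ridge',t.mean(0).round(1))
            if o=='peg':
                t=pts[pts[:,2]>60]; print(' tip',len(t),t.mean(0).round(1) if len(t) else '')
                f=pts[(pts[:,2]<16)]; e=cv2.minEnclosingCircle(f[:,:2].astype(np.float32)); print(' foot circ',e)
        X0,Y0=[int(a*k) for a in seeds[n]['bowl']]
        cv2.imwrite(f'pics/crop_{n}.png',cv2.resize(im['pixels'][Y0-30:Y0+30,X0-40:X0+40,::-1],(400,300)))
    for o in ['bowl','peg']: print(o,'tri',tri(rays['scene',o],rays['top',o]))
    a=[cv2.imread(f'pics/crop_{n}.png') for n in ['scene','top']]; cv2.imwrite('pics/crop.png',np.hstack(a))
E
python3 m.py
```

```text
scene bowl [312.1 237.9] [300 230  25  17 356] z pct [ 78.  87. 104. 112. 117.] mean [567.8 262.  101.5]
axis [ 0.388 -0.898 -0.207]
 top ridge [552.4 274.4 113. ]
scene peg [173.6 203.3] [164 192  21  21 291] z pct [ 3.  9. 15. 53. 73.] mean [ 639.8 -222.    27.3]
 tip 20 [ 665.4 -193.4  124.5]
 foot circ ((631.6380004882812, -228.66159057617188), 36.794822692871094)
top bowl [195.1 175.1] [186 169  18  13 154] z pct [  85.   94.  107.  113. 1385.] mean [537.4 254.1 129.9]
axis [-0.218 -0.177  0.96 ]
 top ridge [507.3 240.3 280.2]
top peg [333.1 159.2] [324 150  19  19 261] z pct [ 4.  8. 13. 51. 73.] mean [ 628.4 -231.3   20.1]
 tip 17 [ 630.9 -234.3   69.2]
 foot circ ((632.0652465820312, -232.780517578125), 35.46575927734375)
bowl tri (array([550.78781528, 260.63102652,  77.0363824 ]), np.float64(6.402592278579766))
peg tri (array([ 630.79181494, -232.48818338,   10.25876519]), np.float64(1.389318119326564))
```

View pics/crop.png

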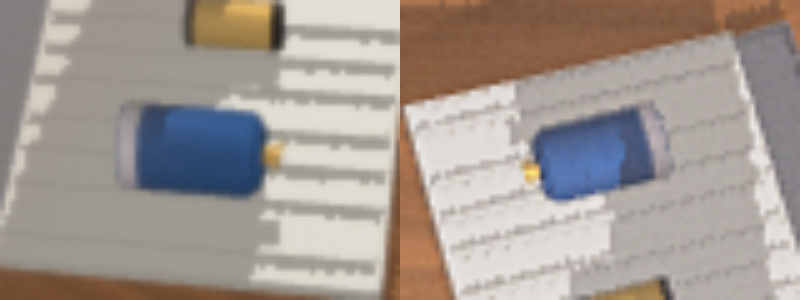

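The crops show the blue cup on the board, with the bare band at the mouth on the right side in the top view and the brass cock at the left. The other cup in that colour is the larger one on the table, so this is the right bowl. Next I fit its axis from both views' depth.

```bash
cat > fit.py <<'E'
from m import *
from scipy.optimize import least_squares
A=[];
for n in ['scene','top']:
    P=cloud(load(n)).reshape(-1,3); P=P[(np.hypot(P[:,0]-551,P[:,1]-255)<130)&(P[:,2]>15)&(P[:,2]<150)]; A.append((n,P))
B=np.vstack([p for _,p in A])
best=(0,)
rng=np.random.default_rng(0)
for _ in range(800):   # RANSAC board plane
    t=B[rng.choice(len(B),3,False)]; nn=np.cross(t[1]-t[0],t[2]-t[0]); l=np.linalg.norm(nn)
    if l<500: continue
    nn/=l; nn*=np.sign(nn[2]); c=(abs((B-t[0])@nn)<3).sum()
    if c>best[0]: best=(c,nn,t[0])
_,nn,p0=best; I=B[abs((B-p0)@nn)<3]; p0=I.mean(0); nn=np.linalg.svd(I-p0,full_matrices=False)[2][2]; nn*=np.sign(nn[2])
dh=np.array([nn[0],nn[1]]); dh/=np.linalg.norm(dh)
print('plane tilt',np.degrees(np.arccos(nn[2])),'downhill az',np.degrees(np.arctan2(dh[1],dh[0])),'z at bowl',p0[2]-((np.array([551,258])-p0[:2])@nn[:2])/nn[2])
def res(x,P):
    a=np.array([np.cos(x[0])*np.cos(x[1]),np.sin(x[0])*np.cos(x[1]),-np.sin(x[1])]); c=np.array([x[2],258,x[3]]) if 0 else np.array([x[2],258.,x[3]])
    q=P-c; return np.linalg.norm(q-np.outer(q@a,a),axis=1)-27
for name,P in A+[('both',B)]:
    P=P[(((P-p0)@nn)>14)&(np.hypot(P[:,0]-551,P[:,1]-258)<58)]
    s=least_squares(res,[np.arctan2(dh[1],dh[0]),np.radians(12),551,85],args=(P,),loss='soft_l1',f_scale=1.5)
    x=s.x; a=np.array([np.cos(x[0])*np.cos(x[1]),np.sin(x[0])*np.cos(x[1]),-np.sin(x[1])]); c=np.array([x[2],258.,x[3]])
    g=P[abs(res(x,P))<4]; t=(g-c)@a; lo,hi=np.percentile(t,[1,99])
    print(name,len(P),'az',np.degrees(x[0]).round(1),'dip',np.degrees(x[1]).round(1),'rms',np.median(abs(s.fun)).round(2),'closed',(c+lo*a).round(1),'mouth',(c+hi*a).round(1),'len',(hi-lo).round(1),'height over board',((c-p0)@nn).round(1))
E
python3 fit.py
```

```text
plane tilt 12.039748535602417 downhill az -72.62242449824421 z at bowl 54.466738621017775
scene 517 az -70.5 dip 10.3 rms 1.54 closed [543.4 290.8  88.5] mouth [571.  212.7  73.5] len 84.1 height over board 27.4
top 399 az -72.2 dip 10.1 rms 1.52 closed [547.4 289.   88.3] mouth [572.4 210.9  73.6] len 83.3 height over board 27.8
both 916 az -70.9 dip 10.1 rms 1.64 closed [544.7 289.8  88.2] mouth [571.7 211.9  73.5] len 83.8 height over board 27.4
```

Emit:
arm_command --delta_rot '[[0,0,-0.53],[0,0,-0.53],[0,0,-0.53],[0,0,-0.53],[0,0,-0.53],[0,0,-0.53],[0,0,-0.53],[0,0,-0.53],[0,0,-0.53],[0,0,-0.53]]' --translation '[[1,-0.04,-0.05],[1,-0.04,-0.05],[1,-0.04,-0.05],[1,-0.04,-0.05],[1,-0.04,-0.05],[1,-0.04,-0.05],[1,-0.04,-0.05],[1,-0.04,-0.05],[1,-0.04,-0.05],[1,-0.04,-0.05]]' --fingers '[1,1,1,1,1,1,1,1,1,1]'

```text
time: 1.1
tcp_pos: [544.7, -308.3, 247.2]
orientation: [0.865, 0.502, -0.0, -0.0]
force: [0.2, -0.3, -0.3]
opening: 87.4
grip_force: 0.0
```

```bash
cat > st.py <<'E'
from h import *
import json
s=arm.get_state(); Rm=rot(s['orientation'])
az=lambda v:np.degrees(np.arctan2(v[1],v[0])).round(1)
print('t',round(s['time'],2),'q',s['q'].round(3),'p',s['tcp_pos'].round(1),'yaz',az(Rm[:,1]),'z',Rm[:,2].round(3),'zaz',az(Rm[:,2]),'dip',np.degrees(np.arcsin(-Rm[2,2])).round(1),'F',s['force'].round(1),'open',round(s['opening'],1),'grip',round(s['grip_force'],1))
open('log.jsonl','a').write(json.dumps(dict(q=list(s['q']),p=list(s['tcp_pos']),o=list(s['orientation'])))+'\n')
E
python3 st.py
```

```text
t 1.1 q [ 0.669  0.417 -0.322  1.545  0.138  1.202 -0.196] p [ 544.7 -308.3  247.2] yaz -29.7 z [-0.001  0.    -1.   ] zaz 152.9 dip 90.0 F [ 0.2 -0.3 -0.3] open 87.4 grip 0.0
```

Emit:
arm_command --delta_rot '[[0,0,-0.53],[0,0,-0.53],[0,0,-0.53],[0,0,-0.53],[0,0,-0.53],[0,0,-0.53],[0,0,-0.53],[0,0,-0.53],[0,0,-0.53],[0,0,-0.53]]' --translation '[[1,-0.04,-0.05],[1,-0.04,-0.05],[1,-0.04,-0.05],[1,-0.04,-0.05],[1,-0.04,-0.05],[1,-0.04,-0.05],[1,-0.04,-0.05],[1,-0.04,-0.05],[1,-0.04,-0.05],[1,-0.04,-0.05]]' --fingers '[1,1,1,1,1,1,1,1,1,1]'

```text
time: 2.1
tcp_pos: [603.5, 174.5, 272.1]
orientation: [0.603, 0.798, -0.0, -0.0]
force: [0.6, 0.6, 0.7]
opening: 87.8
grip_force: 0.0
```

```bash
python3 st.py; cat > fk.py <<'E'
from h import *
import json
from scipy.optimize import least_squares
def fk(q,L):
    # L: d1,d3,d5,d7, x,y base, yaw0, yaw7, sign handled
    z=lambda a:R.from_euler('z',a).as_matrix(); y=lambda a:R.from_euler('y',a).as_matrix()
    e=np.array([0,0,1.])
    M=z(L[4]-q[0]); p=e*L[0]; M=M@y(q[1]); p=p+M@e*L[1]+M[:,0]*L[6]; M=M@z(-q[2])@y(q[3]); p=p+M@e*L[2]-M[:,0]*L[7]; M=M@z(-q[4])@y(q[5]); p=p+M@e*L[3]+M[:,0]*L[8]; M=M@z(-q[6]+L[5])
    return p,M
if __name__=='__main__':
    D=[json.loads(l) for l in open('log.jsonl')]
    s0=dict(q=[1.24876499,0.41178845,-0.01275287,1.59691075,0.00560093,1.13427959,-0.08220583],p=[156.82843476,-604.56635114,221.93284851],o=[9.91953243e-01,1.26602953e-01,-1.24675397e-04,-6.63681937e-04]); D=[s0]+D
    def f(L):
        r=[]
        for d in D:
            p,M=fk(d['q'],L); r+=list(p-d['p'])+list(300*(M-rot(d['o'])).ravel())
        return r+list(0.02*L[6:9])
    best=min((least_squares(f,[340,400,400,250,0,y7,0,0,0]) for y7 in (0,1.57,3.14,-1.57)),key=lambda s:s.cost)
    print(best.cost,best.x.round(3),np.abs(best.fun).max()); np.save('L.npy',best.x)
E
python3 fk.py
```

```text
t 2.1 q [ 0.068  0.452 -0.614  1.49   0.265  1.284 -0.298] p [603.5 174.5 272.1] yaz 15.8 z [-0.001 -0.    -1.   ] zaz -172.8 dip 90.0 F [0.6 0.6 0.7] open 87.8 grip 0.0
0.5938841877200313 [-5.061949e+03  4.341970e+02  4.181010e+02 -5.078123e+03 -7.800000e-02
  1.493000e+00  3.633800e+01 -4.260000e-01 -3.214400e+01] 0.7267521766435558
```

```bash
cat > plan.py <<'E'
from h import *
import json
def ori(zaz,dip,yaz):
    a,d,b=np.radians([zaz,dip,yaz]); z=np.array([np.cos(d)*np.cos(a),np.cos(d)*np.sin(a),-np.sin(d)]); y=np.array([np.cos(b),np.sin(b),0]); y-=z*(y@z); y/=np.linalg.norm(y)
    return np.c_[np.cross(y,z),y,z]
def plan(p1,R1,n,p0=None,R0=None,dec=2):
    if p0 is None: s=arm.get_state(); p0=s['tcp_pos']; R0=rot(s['orientation'])
    p=np.array(p0,float); M=R0.copy(); rv=R.from_matrix(R0.T@R1).as_rotvec(); T=[];W=[]
    for i in range(1,n+1):
        pt=p0+(np.array(p1)-p0)*i/n; Mt=R0@R.from_rotvec(rv*i/n).as_matrix()
        t=(M.T@(pt-p)/50).round(dec); w=(R.from_matrix(M.T@Mt).as_rotvec()/.15).round(dec)
        p=p+M@t*50; M=M@R.from_rotvec(w*.15).as_matrix(); T.append((t+0.).tolist()); W.append((w+0.).tolist())
    print('rot',json.dumps(W)); print('tr',json.dumps(T)); return p,M
E
python3 - <<'E'
from plan import *
plan([542.6,300.8,150],ori(-72,57,18),8)
E
```

```text
rot [[-0.01, -0.48, -0.03], [-0.01, -0.48, -0.03], [-0.01, -0.48, -0.03], [-0.01, -0.48, -0.03], [-0.01, -0.48, -0.03], [-0.01, -0.48, -0.04], [-0.01, -0.48, -0.03], [-0.01, -0.48, -0.03]]
tr [[0.35, -0.06, 0.31], [0.36, -0.06, 0.28], [0.39, -0.06, 0.25], [0.4, -0.05, 0.22], [0.42, -0.06, 0.2], [0.43, -0.05, 0.16], [0.44, -0.05, 0.13], [0.46, -0.05, 0.1]]
```

Emit:
arm_command --delta_rot '[[-0.01,-0.48,-0.03],[-0.01,-0.48,-0.03],[-0.01,-0.48,-0.03],[-0.01,-0.48,-0.03],[-0.01,-0.48,-0.03],[-0.01,-0.48,-0.04],[-0.01,-0.48,-0.03],[-0.01,-0.48,-0.03],[0,0,0],[0,0,0]]' --translation '[[0.35,-0.06,0.31],[0.36,-0.06,0.28],[0.39,-0.06,0.25],[0.4,-0.05,0.22],[0.42,-0.06,0.2],[0.43,-0.05,0.16],[0.44,-0.05,0.13],[0.46,-0.05,0.1],[0,0,0],[0,0,0]]' --fingers '[1,1,1,1,1,1,1,1,1,1]'

```text
time: 3.1
tcp_pos: [542.8, 300.1, 149.1]
orientation: [0.563, 0.776, -0.168, 0.229]
force: [0.7, -1.1, -0.0]
opening: 87.8
grip_force: 0.0
```

```bash
python3 st.py; python3 fk.py; python3 - <<'E'
from h import *
im=cam('wrist'); print(im['tool_from_camera'],im['fx'],im['cx'],im['cy'])
cv2.imwrite('pics/w1.png',im['pixels'][:,:,::-1])
E
```

```text
t 3.1 q [-0.56   0.682 -0.462  1.535  0.73   1.452 -0.938] p [542.8 300.1 149.1] yaz 18.0 z [ 0.167 -0.519 -0.838] zaz -72.2 dip 57.0 F [ 0.7 -1.1 -0. ] open 87.8 grip 0.0
163.67604789650568 [ 2.35714e+02  5.03236e+02  4.27936e+02  3.61325e+02 -6.80000e-02
  1.50500e+00 -1.24460e+01  6.78010e+01 -1.74140e+01] 10.712332478984735
[[-8.25868074e-04 -9.51953322e-01 -3.06242045e-01  8.39271285e+01]
 [ 9.99999632e-01 -7.15527286e-04 -4.72564744e-04  1.96721263e-01]
 [ 2.30735039e-04 -3.06242323e-01  9.51953563e-01 -1.61375554e+02]
 [ 0.00000000e+00  0.00000000e+00  0.00000000e+00  1.00000000e+00]] 297.3186396354542 257.4764198989847 191.57563036563104
```

View pics/w1.png

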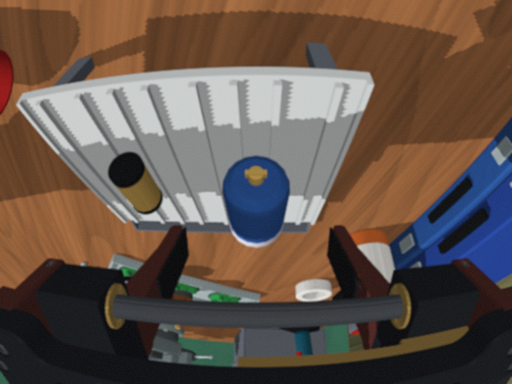

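The wrist view shows the bowl centred between the fingers: cock at (257,175), mouth at (257,240). The cock is predicted within 1 px, so the measured pose holds. I approach along the tool axis.

```bash
python3 - <<'E'
from plan import *
plan([557.7,254.2,67.1],ori(-72,57,18),6)
E
```

```text
rot [[0.0, 0.0, 0.0], [0.0, 0.0, -0.01], [0.0, 0.0, 0.0], [0.0, 0.0, 0.0], [-0.01, 0.0, 0.0], [0.0, 0.0, -0.01]]
tr [[0.02, 0.0, 0.32], [0.02, 0.0, 0.31], [0.02, -0.01, 0.32], [0.02, 0.0, 0.32], [0.02, 0.0, 0.32], [0.02, 0.0, 0.31]]
```

Emit:
arm_command --delta_rot '[[0,0,0],[0,0,0],[0,0,0],[0,0,0],[0,0,0],[0,0,0],[0,0,0],[0,0,0],[0,0,0],[0,0,0],[0,0,0],[0,0,0]]' --translation '[[0.02,0,0.32],[0.02,0,0.31],[0.02,0,0.32],[0.02,0,0.32],[0.02,0,0.32],[0.02,0,0.31],[0,0,0],[0,0,0],[0,0,0],[0,0,0],[0,0,0],[0,0,0]]' --fingers '[1,1,1,1,1,1,1,0,0,0,0,0]' --squeeze 30

```text
time: 4.35
tcp_pos: [556.2, 255.1, 68.0]
orientation: [0.564, 0.775, -0.168, 0.229]
force: [-7.3, -0.7, 6.1]
opening: 54.0
grip_force: 30.0
```

```bash
python3 st.py
```

```text
t 4.35 q [-0.512  0.748 -0.43   1.637  0.797  1.3   -0.994] p [556.2 255.1  68. ] yaz 17.8 z [ 0.166 -0.519 -0.838] zaz -72.3 dip 57.0 F [-7.3 -0.7  6.1] open 54.0 grip 30.0
```

Emit:
arm_command --delta_rot '[[0,0,0],[0,0,0],[0,0,0],[0,0,0],[0,0,0],[0,0,0],[0,0,0],[0,0,0]]' --translation '[[-0.11,0,-0.17],[-0.27,0,-0.42],[-0.27,0,-0.42],[-0.27,0,-0.42],[-0.27,0,-0.42],[-0.27,0,-0.42],[-0.27,0,-0.42],[0,0,0]]' --fingers '[0,0,0,0,0,0,0,0]'

```text
time: 5.15
tcp_pos: [558.8, 256.9, 231.4]
orientation: [0.566, 0.775, -0.164, 0.231]
force: [-0.3, 0.2, -1.9]
opening: 54.6
grip_force: 30.0
```

```bash
python3 st.py; python3 fk.py; cat log.jsonl | wc -l
```

```text
t 5.15 q [-0.486  0.566 -0.47   1.521  0.706  1.516 -0.815] p [558.8 256.9 231.4] yaz 17.9 z [ 0.172 -0.515 -0.84 ] zaz -71.5 dip 57.1 F [-0.3  0.2 -1.9] open 54.6 grip 30.0
398.8930165842659 [ 2.57905e+02  5.45780e+02  4.25750e+02  3.60434e+02 -5.50000e-02
  1.52000e+00  1.43760e+01  1.04750e+01 -1.19700e+00] 12.371968188475677
5
```

```bash
python3 - <<'E'
from plan import *
p,M=plan([600,130,270],ori(-72,89.9,10),6)
print('B'); p,M=plan([610,-140,280],ori(-20,89.9,-110),6*3,p,M)
E
```

```text
rot [[0.05, 0.63, 0.15], [0.05, 0.64, 0.14], [0.05, 0.63, 0.15], [0.06, 0.64, 0.14], [0.05, 0.63, 0.15], [0.05, 0.63, 0.15]]
tr [[-0.44, 0.0, 0.13], [-0.46, 0.01, 0.09], [-0.46, 0.03, 0.05], [-0.46, 0.03, 0.0], [-0.46, 0.04, -0.04], [-0.45, 0.06, -0.08]]
B
rot [[0.0, 0.0, 0.78], [0.0, 0.0, 0.77], [0.0, 0.0, 0.78], [0.0, 0.0, 0.77], [0.0, 0.0, 0.78], [0.0, 0.01, 0.77], [0.0, 0.0, 0.78], [0.0, 0.0, 0.77], [0.0, 0.0, 0.78], [0.0, 0.0, 0.77], [0.0, 0.0, 0.78], [0.0, 0.0, 0.78], [0.0, 0.0, 0.77], [0.0, 0.0, 0.78], [0.0, 0.0, 0.77], [0.0, 0.0, 0.78], [0.0, 0.0, 0.77], [0.0, 0.0, 0.78]]
tr [[-0.3, -0.04, -0.01], [-0.3, -0.01, -0.01], [-0.3, 0.03, -0.01], [-0.29, 0.06, -0.01], [-0.28, 0.1, -0.01], [-0.28, 0.13, -0.01], [-0.25, 0.16, -0.01], [-0.23, 0.19, -0.02], [-0.22, 0.21, -0.01], [-0.18, 0.24, -0.01], [-0.16, 0.25, -0.01], [-0.12, 0.28, -0.01], [-0.09, 0.28, -0.01], [-0.06, 0.3, -0.01], [-0.03, 0.3, -0.01], [0.02, 0.3, -0.01], [0.04, 0.29, -0.01], [0.08, 0.29, -0.01]]
```

Emit:
arm_command --delta_rot '[[0.05,0.63,0.15],[0.05,0.64,0.14],[0.05,0.63,0.15],[0.06,0.64,0.14],[0.05,0.63,0.15],[0.05,0.63,0.15],[0,0,0.78],[0,0,0.77],[0,0,0.78],[0,0,0.77],[0,0,0.78],[0,0,0.77]]' --translation '[[-0.44,0,0.13],[-0.46,0.01,0.09],[-0.46,0.03,0.05],[-0.46,0.03,0],[-0.46,0.04,-0.04],[-0.45,0.06,-0.08],[-0.3,-0.04,-0.01],[-0.3,-0.01,-0.01],[-0.3,0.03,-0.01],[-0.29,0.06,-0.01],[-0.28,0.1,-0.01],[-0.28,0.13,-0.01]]' --fingers '[0,0,0,0,0,0,0,0,0,0,0,0]'

```text
time: 6.35
tcp_pos: [602.0, 37.9, 268.7]
orientation: [0.867, 0.498, -0.004, 0.001]
force: [0.0, -0.4, -1.0]
opening: 54.3
grip_force: 30.0
```

Emit:
arm_command --delta_rot '[[0,0,0.78],[0,0,0.77],[0,0,0.78],[0,0,0.77],[0,0,0.78],[0,0,0.78],[0,0,0.77],[0,0,0.78],[0,0,0.77],[0,0,0.78],[0,0,0.77],[0,0,0.78]]' --translation '[[-0.25,0.16,-0.01],[-0.23,0.19,-0.02],[-0.22,0.21,-0.01],[-0.18,0.24,-0.01],[-0.16,0.25,-0.01],[-0.12,0.28,-0.01],[-0.09,0.28,-0.01],[-0.06,0.3,-0.01],[-0.03,0.3,-0.01],[0.02,0.3,-0.01],[0.04,0.29,-0.01],[0.08,0.29,-0.01]]' --fingers '[0,0,0,0,0,0,0,0,0,0,0,0]'

```text
time: 7.55
tcp_pos: [608.6, -141.5, 276.3]
orientation: [0.984, -0.176, -0.003, 0.004]
force: [0.2, 0.2, -0.7]
opening: 54.2
grip_force: 30.0
```

```bash
python3 st.py; python3 - <<'E'
from plan import *
# final seat pose: bowl z down; target above peg by 100 mm
psi=-20; Rf=ori(psi,45,psi-90); g=np.array([632,-232,20+58+100.]); p=g+19*Rf[:,2]; print('tcp pre',p)
plan(p,Rf,8)
E
```

```text
t 7.55 q [ 0.195  0.378 -0.068  1.517  0.034  1.253 -1.803] p [ 608.6 -141.5  276.3] yaz -110.3 z [-0.006 -0.007 -1.   ] zaz -133.5 dip 89.5 F [ 0.2  0.2 -0.7] open 54.2 grip 30.0
tcp pre [ 644.62479746 -236.59505049  164.56497116]
rot [[0.01, 0.66, 0.0], [0.01, 0.66, 0.0], [0.01, 0.65, 0.0], [0.0, 0.66, -0.01], [0.01, 0.66, 0.0], [0.01, 0.66, 0.0], [0.01, 0.65, 0.0], [0.01, 0.66, 0.0]]
tr [[0.17, 0.19, 0.28], [0.14, 0.19, 0.3], [0.11, 0.19, 0.3], [0.08, 0.19, 0.32], [0.04, 0.19, 0.32], [0.02, 0.19, 0.33], [-0.02, 0.19, 0.32], [-0.05, 0.2, 0.32]]
```

Emit:
arm_command --delta_rot '[[0.01,0.66,0],[0.01,0.66,0],[0.01,0.65,0],[0,0.66,-0.01],[0.01,0.66,0],[0.01,0.66,0],[0.01,0.65,0],[0.01,0.66,0],[0,0,0],[0,0,0]]' --translation '[[0.17,0.19,0.28],[0.14,0.19,0.3],[0.11,0.19,0.3],[0.08,0.19,0.32],[0.04,0.19,0.32],[0.02,0.19,0.33],[-0.02,0.19,0.32],[-0.05,0.2,0.32],[0,0,0],[0,0,0]]' --fingers '[0,0,0,0,0,0,0,0,0,0]'

```text
time: 8.55
tcp_pos: [636.4, -233.2, 188.4]
orientation: [0.934, -0.17, 0.307, 0.072]
force: [-0.2, 0.7, -1.0]
opening: 54.1
grip_force: 30.0
```

```bash
python3 st.py; python3 - <<'E'
from h import *
k=2.4
a=[]
for n,(x,y) in dict(scene=(185,190),top=(325,165)).items():
    im=cam(n); a.append(cv2.resize(im['pixels'][y-60:y+60,x-45:x+45,::-1],(390,520),interpolation=cv2.INTER_CUBIC))
cv2.imwrite('pics/pre.png',np.hstack(a))
E
```

```text
t 8.55 q [ 0.245  0.272 -0.03   2.091  0.71   0.19  -2.373] p [ 636.4 -233.2  188.4] yaz -111.2 z [ 0.549 -0.24  -0.801] zaz -23.6 dip 53.2 F [-0.2  0.7 -1. ] open 54.1 grip 30.0
```

View pics/pre.png

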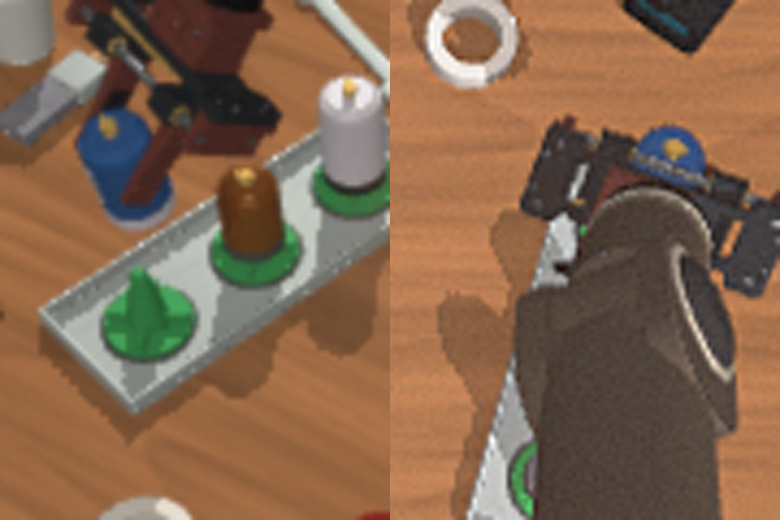

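The view shows the bowl upright-ish in the gripper at (125,165). The free peg is clear at (150,320), and amber at (250,215) is untouched. Joint 6 is close to its lower limit (0.19), so the tilt stopped at a dip of 53° instead of 45°. I'll use a different yaw (tool pointing at azimuth 40°), going back through vertical.

```bash
python3 - <<'E'
from plan import *
psi=40; Rf=ori(psi,45,psi-90)
p,M=plan([600,-230,260],ori(psi,89,psi-90),11)
g=np.array([632,-232,20+58+110.]); pf=g+19*Rf[:,2]; print('C',pf)
plan(pf,Rf,9,p,M)
E
```

```text
rot [[0.23, -0.33, -0.62], [0.23, -0.33, -0.61], [0.23, -0.34, -0.62], [0.23, -0.33, -0.61], [0.23, -0.33, -0.62], [0.22, -0.33, -0.61], [0.23, -0.34, -0.62], [0.23, -0.33, -0.62], [0.23, -0.33, -0.61], [0.23, -0.33, -0.62], [0.23, -0.33, -0.61]]
tr [[0.03, 0.02, -0.14], [0.01, 0.02, -0.14], [0.01, 0.02, -0.15], [0.0, 0.01, -0.14], [-0.01, 0.01, -0.15], [-0.02, 0.0, -0.14], [-0.02, -0.01, -0.15], [-0.03, -0.02, -0.14], [-0.04, -0.02, -0.14], [-0.04, -0.03, -0.13], [-0.04, -0.04, -0.14]]
C [ 642.29182919 -223.36412992  174.56497116]
rot [[0.0, 0.57, 0.0], [0.0, 0.57, 0.0], [0.0, 0.57, 0.0], [0.0, 0.56, 0.0], [0.0, 0.57, 0.0], [0.0, 0.57, 0.0], [0.0, 0.57, 0.0], [0.0, 0.57, 0.0], [0.0, 0.57, 0.0]]
tr [[0.08, 0.05, 0.19], [0.06, 0.05, 0.2], [0.04, 0.05, 0.2], [0.03, 0.05, 0.21], [0.01, 0.05, 0.2], [-0.01, 0.05, 0.21], [-0.02, 0.05, 0.2], [-0.05, 0.04, 0.21], [-0.06, 0.05, 0.19]]
```

Emit:
arm_command --delta_rot '[[0.23,-0.33,-0.62],[0.23,-0.33,-0.61],[0.23,-0.34,-0.62],[0.23,-0.33,-0.61],[0.23,-0.33,-0.62],[0.22,-0.33,-0.61],[0.23,-0.34,-0.62],[0.23,-0.33,-0.62],[0.23,-0.33,-0.61],[0.23,-0.33,-0.62],[0.23,-0.33,-0.61],[0,0,0]]' --translation '[[0.03,0.02,-0.14],[0.01,0.02,-0.14],[0.01,0.02,-0.15],[0,0.01,-0.14],[-0.01,0.01,-0.15],[-0.02,0,-0.14],[-0.02,-0.01,-0.15],[-0.03,-0.02,-0.14],[-0.04,-0.02,-0.14],[-0.04,-0.03,-0.13],[-0.04,-0.04,-0.14],[0,0,0]]' --fingers '[0,0,0,0,0,0,0,0,0,0,0,0]'

```text
time: 9.85
tcp_pos: [601.6, -228.6, 255.2]
orientation: [0.947, 0.32, 0.022, 0.001]
force: [-0.0, -0.2, -1.1]
opening: 54.4
grip_force: 30.0
```

```bash
python3 st.py; python3 - <<'E'
from plan import *
psi=40; Rf=ori(psi,45,psi-90)
g=np.array([632,-232,20+58+110.]); pf=g+19*Rf[:,2]
plan(pf,Rf,10)
E
```

```text
t 9.85 q [ 0.801  0.498 -0.734  1.502  0.327  1.231 -0.887] p [ 601.6 -228.6  255.2] yaz -52.6 z [ 0.042  0.012 -0.999] zaz 16.1 dip 87.5 F [-0.  -0.2 -1.1] open 54.4 grip 30.0
rot [[0.02, 0.5, -0.02], [0.03, 0.49, -0.03], [0.02, 0.5, -0.02], [0.02, 0.5, -0.03], [0.02, 0.49, -0.02], [0.03, 0.5, -0.03], [0.02, 0.5, -0.02], [0.02, 0.49, -0.03], [0.02, 0.5, -0.02], [0.03, 0.5, -0.02]]
tr [[0.06, 0.04, 0.16], [0.06, 0.04, 0.17], [0.03, 0.04, 0.18], [0.03, 0.04, 0.17], [0.01, 0.04, 0.18], [0.0, 0.04, 0.17], [-0.01, 0.04, 0.18], [-0.03, 0.05, 0.17], [-0.04, 0.04, 0.17], [-0.05, 0.05, 0.17]]
```

Emit:
arm_command --delta_rot '[[0.02,0.5,-0.02],[0.03,0.49,-0.03],[0.02,0.5,-0.02],[0.02,0.5,-0.03],[0.02,0.49,-0.02],[0.03,0.5,-0.03],[0.02,0.5,-0.02],[0.02,0.49,-0.03],[0.02,0.5,-0.02],[0.03,0.5,-0.02],[0,0,0]]' --translation '[[0.06,0.04,0.16],[0.06,0.04,0.17],[0.03,0.04,0.18],[0.03,0.04,0.17],[0.01,0.04,0.18],[0,0.04,0.17],[-0.01,0.04,0.18],[-0.03,0.05,0.17],[-0.04,0.04,0.17],[-0.05,0.05,0.17],[0,0,0]]' --fingers '[0,0,0,0,0,0,0,0,0,0,0]'

```text
time: 10.95
tcp_pos: [638.6, -228.2, 169.8]
orientation: [0.871, 0.31, 0.359, -0.131]
force: [-0.7, -0.2, -1.2]
opening: 54.3
grip_force: 30.0
```

```bash
python3 st.py; python3 - <<'E'
from m import *
a=[]
for n,(x,y) in dict(scene=(185,190),top=(325,165)).items():
    im=cam(n); a.append(cv2.resize(im['pixels'][y-60:y+60,x-45:x+45,::-1],(390,520),interpolation=cv2.INTER_CUBIC))
    P=cloud(im); hsv=cv2.cvtColor(im['pixels'],cv2.COLOR_RGB2HSV).astype(int); H,S,V=[hsv[...,i] for i in range(3)]
    m=(H>100)&(H<125)&(S>120)&(V>40)&(np.hypot(P[...,0]-640,P[...,1]+230)<90)
    p=P[m]; print(n,len(p),p.mean(0).round(1),np.percentile(p,[2,98],axis=0).round())
cv2.imwrite('pics/pre2.png',np.hstack(a))
E
```

```text
t 10.95 q [ 1.369  0.82  -1.098  1.779 -0.043  0.606 -0.299] p [ 638.6 -228.2  169.8] yaz -50.6 z [ 0.543  0.451 -0.708] zaz 39.7 dip 45.1 F [-0.7 -0.2 -1.2] open 54.3 grip 30.0
scene 296 [ 639.9 -223.   190. ] [[ 613. -250.  144.]
 [ 656. -207.  217.]]
top 145 [ 627.  -233.7  213.9] [[ 608. -257.  206.]
 [ 648. -212.  219.]]
```

View pics/pre2.png

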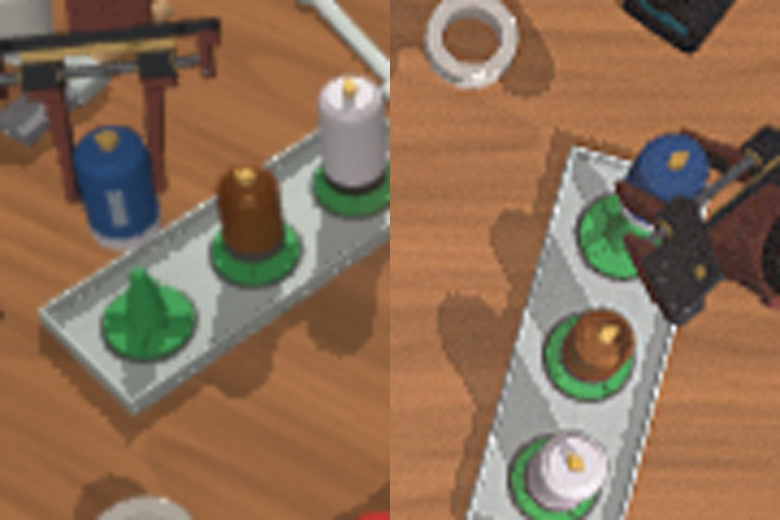

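The view shows the bowl upright over the tray, cock up. The peg below is clear, and the gripper is on the right and clear of amber. I now fit the held bowl's axis and measure the offset to the peg.

```bash
cat > held.py <<'E'
from m import *
from scipy.optimize import least_squares
def held(fresh=True):
    s=arm.get_state(); A=[]
    for n in ['scene','top']:
        im=cam(n) if fresh else load(n); P=cloud(im); hsv=cv2.cvtColor(im['pixels'],cv2.COLOR_RGB2HSV).astype(int); H,S,V=[hsv[...,i] for i in range(3)]
        m=(H>100)&(H<125)&(S>120)&(V>40)&(np.hypot(P[...,0]-632,P[...,1]+232)<70)
        _,m,_=0,*[comp(m,*np.argwhere(m).mean(0)[::-1])[0]],0
        A.append(P[m])
    sc,tp=A; top=np.percentile(tp[:,2],90)
    pts=np.vstack([sc,tp]); side=pts[(pts[:,2]<top-12)]
    def f(x):
        a=np.array([x[2],x[3],1]); a/=np.linalg.norm(a); q=side-np.array([x[0],x[1],top-40]); return np.linalg.norm(q-np.outer(q@a,a),axis=1)-27
    r=least_squares(f,[632,-232,0,0],loss='soft_l1',f_scale=1.5); x=r.x
    cap=tp[tp[:,2]>top-3]; M=rot(s['orientation'])
    print('tcp',s['tcp_pos'].round(1),'grasp',(s['tcp_pos']-19*M[:,2]).round(1)); print('n',len(side),'axis at top-40',x[:2].round(1),'tilt deg (x,y)',np.degrees(x[2:]).round(1),'med',np.median(abs(r.fun)).round(2),'top',top.round(1),'cap circle',cv2.minEnclosingCircle(cap[:,:2].astype(np.float32)))
    print('rim lowest side z (scene blue)',np.percentile(sc[:,2],2).round(1))
if __name__=='__main__': held(False)
E
python3 held.py
```

```text
tcp [ 640.4 -226.2  173.6] grasp [ 630.1 -234.7  187. ]
n 180 axis at top-40 [ 627.8 -235.5] tilt deg (x,y) [ 0.4 -0.4] med 0.98 top 217.5 cap circle ((630.3899536132812, -234.27737426757812), 23.427915573120117)
rim lowest side z (scene blue) 144.2
```

```bash
python3 - <<'E'
from plan import *
s=arm.get_state(); M=rot(s['orientation']); p=s['tcp_pos']; print(p)
print('total'); p2,M2=plan(p+[2,2.5,-55],M,4)
plan(p2+[0,0,-45],M2,6,p2,M2)
E
```

```text
[ 640.4100631  -226.18573247  173.56134542]
total
rot [[0.0, 0.0, 0.0], [0.0, 0.0, 0.0], [0.0, 0.0, 0.0], [0.0, 0.0, 0.0]]
tr [[-0.18, 0.0, 0.21], [-0.19, -0.01, 0.2], [-0.18, 0.0, 0.21], [-0.18, 0.0, 0.2]]
rot [[0.0, 0.0, 0.0], [0.0, 0.0, 0.0], [0.0, 0.0, 0.0], [0.0, 0.0, 0.0], [0.0, 0.0, 0.0], [0.0, 0.0, 0.0]]
tr [[-0.11, 0.0, 0.11], [-0.1, 0.0, 0.1], [-0.11, 0.0, 0.11], [-0.1, 0.0, 0.11], [-0.11, 0.0, 0.1], [-0.1, 0.0, 0.11]]
```

Emit:
arm_command --delta_rot '[[0,0,0],[0,0,0],[0,0,0],[0,0,0],[0,0,0],[0,0,0],[0,0,0]]' --translation '[[-0.18,0,0.21],[-0.19,-0.01,0.2],[-0.18,0,0.21],[-0.18,0,0.2],[0,0,0],[0,0,0],[0,0,0]]' --fingers '[0,0,0,0,0,0,0]'

```text
time: 11.75
tcp_pos: [643.1, -223.7, 119.5]
orientation: [0.869, 0.315, 0.359, -0.129]
force: [0.0, -0.8, -0.4]
opening: 54.4
grip_force: 30.0
```

```bash
python3 st.py; python3 - <<'E'
from held import *
held()
a=[]
for n,(x,y) in dict(scene=(175,200),top=(325,160)).items():
    a.append(cv2.resize(load(n)['pixels'][y-40:y+40,x-30:x+30,::-1],(390,520),interpolation=cv2.INTER_CUBIC))
cv2.imwrite('pics/pre3.png',np.hstack(a))
E
```

```text
t 11.75 q [ 1.333  0.887 -1.056  1.804 -0.007  0.525 -0.273] p [ 643.1 -223.7  119.5] yaz -50.3 z [ 0.543  0.45  -0.709] zaz 39.6 dip 45.1 F [ 0.  -0.8 -0.4] open 54.4 grip 30.0
tcp [ 643.1 -223.7  119.5] grasp [ 632.8 -232.2  133. ]
n 163 axis at top-40 [ 632.4 -231.4] tilt deg (x,y) [ 0.3 -0.5] med 0.97 top 165.7 cap circle ((632.8316650390625, -232.3040313720703), 20.652835845947266)
rim lowest side z (scene blue) 94.4
```

View pics/pre3.png

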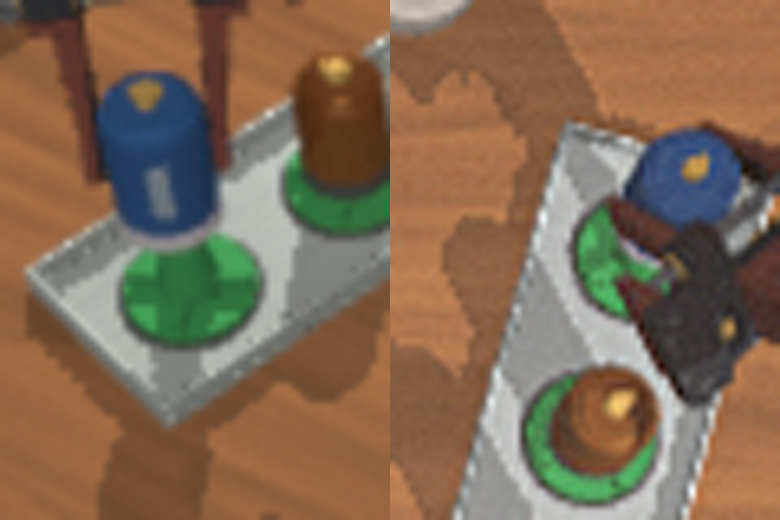

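Bowl axis is at (632.5,-232), matching the peg. The rim is about 76 mm high, just above the cone tip at 72 mm. I keep lowering.

Emit:
arm_command --delta_rot '[[0,0,0],[0,0,0],[0,0,0],[0,0,0],[0,0,0],[0,0,0],[0,0,0],[0,0,0]]' --translation '[[-0.11,0,0.11],[-0.1,0,0.1],[-0.11,0,0.11],[-0.1,0,0.11],[-0.11,0,0.1],[-0.1,0,0.11],[0,0,0],[0,0,0]]' --fingers '[0,0,0,0,0,0,0,0]'

```text
time: 12.65
tcp_pos: [643.0, -223.4, 74.0]
orientation: [0.869, 0.314, 0.359, -0.129]
force: [0.9, 0.1, -1.4]
opening: 54.4
grip_force: 30.0
```

```bash
python3 st.py; python3 -c "
from held import *
held()"
```

```text
t 12.65 q [ 1.311  0.951 -1.018  1.819  0.021  0.463 -0.248] p [ 643.  -223.4   74. ] yaz -50.3 z [ 0.543  0.45  -0.709] zaz 39.7 dip 45.2 F [ 0.9  0.1 -1.4] open 54.4 grip 30.0
tcp [ 643.  -223.4   74. ] grasp [ 632.7 -232.    87.4]
n 149 axis at top-40 [ 631.8 -230.7] tilt deg (x,y) [ 0.9 -1. ] med 1.05 top 119.9 cap circle ((632.4765625, -231.6345672607422), 21.852767944335938)
rim lowest side z (scene blue) 48.9
```

Emit:
arm_command --delta_rot '[[0,0,0],[0,0,0],[0,0,0],[0,0,0],[0,0,0],[0,0,0]]' --translation '[[-0.03,0,0.03],[-0.03,0,0.03],[-0.03,0,0.03],[-0.03,0,0.03],[0,0,0],[0,0,0]]' --fingers '[0,0,0,0,0,0]'

```text
time: 13.35
tcp_pos: [642.9, -223.5, 65.5]
orientation: [0.869, 0.314, 0.359, -0.129]
force: [0.9, -0.7, -1.7]
opening: 54.0
grip_force: 30.0
```

Emit:
arm_command --delta_rot '[[0,0,0],[0,0,0],[0,0,0]]' --translation '[[-0.02,0,0.02],[0,0,0],[0,0,0]]' --fingers '[0,0,0]'

```text
time: 13.65
tcp_pos: [643.3, -223.4, 65.3]
orientation: [0.869, 0.315, 0.359, -0.129]
force: [-4.6, -0.7, 6.6]
opening: 54.3
grip_force: 30.0
```

Emit:
arm_command --delta_rot '[[0,0,0],[0,0,0]]' --translation '[[-0.01,0,0.01],[0,0,0]]' --fingers '[0,0]'

```text
time: 13.85
tcp_pos: [643.5, -223.3, 65.2]
orientation: [0.869, 0.315, 0.359, -0.129]
force: [-6.3, -2.3, 12.0]
opening: 54.3
grip_force: 30.0
```

```bash
python3 st.py; python3 - <<'E'
from held import *
held()
a=[]
for n,(x,y) in dict(scene=(175,200),top=(325,160)).items():
    a.append(cv2.resize(load(n)['pixels'][y-40:y+40,x-30:x+30,::-1],(390,520),interpolation=cv2.INTER_CUBIC))
cv2.imwrite('pics/seat.png',np.hstack(a))
E
```

```text
t 13.85 q [ 1.307  0.965 -1.012  1.82   0.026  0.451 -0.241] p [ 643.5 -223.3   65.2] yaz -50.2 z [ 0.544  0.45  -0.708] zaz 39.6 dip 45.1 F [-6.3 -2.3 12. ] open 54.3 grip 30.0
tcp [ 643.5 -223.3   65.2] grasp [ 633.2 -231.8   78.7]
n 147 axis at top-40 [ 632.7 -230.9] tilt deg (x,y) [1.4 0.7] med 1.19 top 111.9 cap circle ((633.4425048828125, -229.90113830566406), 21.970760345458984)
rim lowest side z (scene blue) 39.8
```

View pics/seat.png

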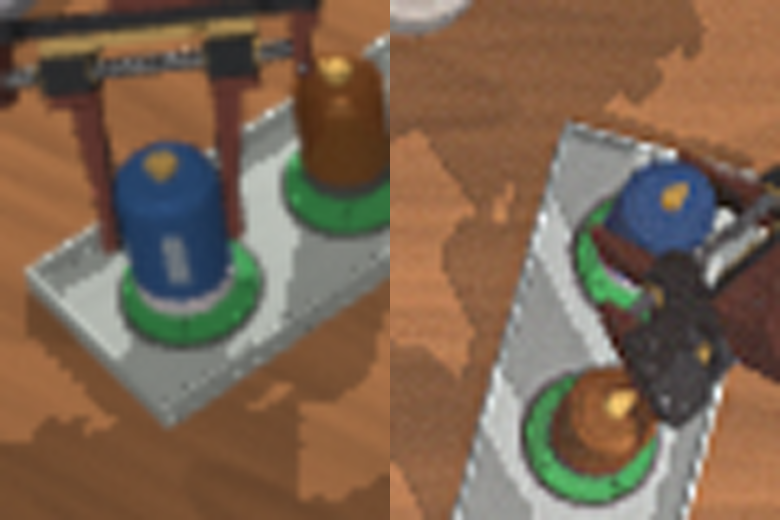

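The bowl's rim sits on the ribs around (185,300). Force has risen to about 12 N up and the height agrees with the seat. Amber at (335,70) has not moved. I open moderately, then check.

Emit:
arm_command --delta_rot '[[0,0,0],[0,0,0],[0,0,0],[0,0,0],[0,0,0],[0,0,0]]' --translation '[[0.01,0,-0.01],[0,0,0],[0,0,0],[0,0,0],[0,0,0],[0,0,0]]' --fingers '[0,0.65,0.7,0.75,0.75,0.75]'

```text
time: 14.55
tcp_pos: [642.9, -223.5, 64.0]
orientation: [0.869, 0.314, 0.359, -0.129]
force: [-0.6, 0.6, 0.5]
opening: 65.7
grip_force: 0.0
```

```bash
python3 st.py; python3 -c "
from held import *
held()"
```

```text
t 14.55 q [ 1.307  0.966 -1.01   1.821  0.027  0.45  -0.242] p [ 642.9 -223.5   64. ] yaz -50.3 z [ 0.543  0.45  -0.709] zaz 39.7 dip 45.2 F [-0.6  0.6  0.5] open 65.7 grip 0.0
tcp [ 642.9 -223.5   64. ] grasp [ 632.6 -232.1   77.5]
n 139 axis at top-40 [ 632.1 -231.6] tilt deg (x,y) [-0.7  0.6] med 0.93 top 111.9 cap circle ((631.9772338867188, -232.67041015625), 21.659839630126953)
rim lowest side z (scene blue) 41.4
```

Released with force back to zero and the bowl standing upright. I retreat along the tool axis, biased slightly upward.

Emit:
arm_command --delta_rot '[[0,0,0],[0,0,0],[0,0,0],[0,0,0],[0,0,0],[0,0,0],[0,0,0],[0,0,0],[0,0,0],[0,0,0]]' --translation '[[0.03,0,-0.1],[0.06,0,-0.2],[0.1,0,-0.3],[0.1,0,-0.3],[0.1,0,-0.4],[0.1,0,-0.4],[0.1,0,-0.4],[0.1,0,-0.4],[0,0,0],[0,0,0]]' --fingers '[0.75,0.75,0.75,0.75,0.75,0.75,0.75,0.75,0.75,0.75]'

```text
time: 15.65
tcp_pos: [593.6, -265.0, 177.6]
orientation: [0.87, 0.314, 0.359, -0.128]
force: [-0.5, 0.4, 0.0]
opening: 66.0
grip_force: 0.0
```

```bash
python3 st.py; python3 - <<'E'
from held import *
held()
cv2.imwrite('pics/end.png',cv2.resize(load('scene')['pixels'][:,:,::-1],(800,600)))
E
```

```text
t 15.65 q [ 1.491  0.818 -1.136  1.791 -0.038  0.674 -0.237] p [ 593.6 -265.   177.6] yaz -50.3 z [ 0.543  0.448 -0.71 ] zaz 39.5 dip 45.2 F [-0.5  0.4  0. ] open 66.0 grip 0.0
tcp [ 593.6 -265.   177.6] grasp [ 583.3 -273.5  191.1]
n 172 axis at top-40 [ 633.5 -232.1] tilt deg (x,y) [-0.1 -1.2] med 1.63 top 111.3 cap circle ((633.4970703125, -231.866455078125), 22.564294815063477)
rim lowest side z (scene blue) 41.7
```

View pics/end.png

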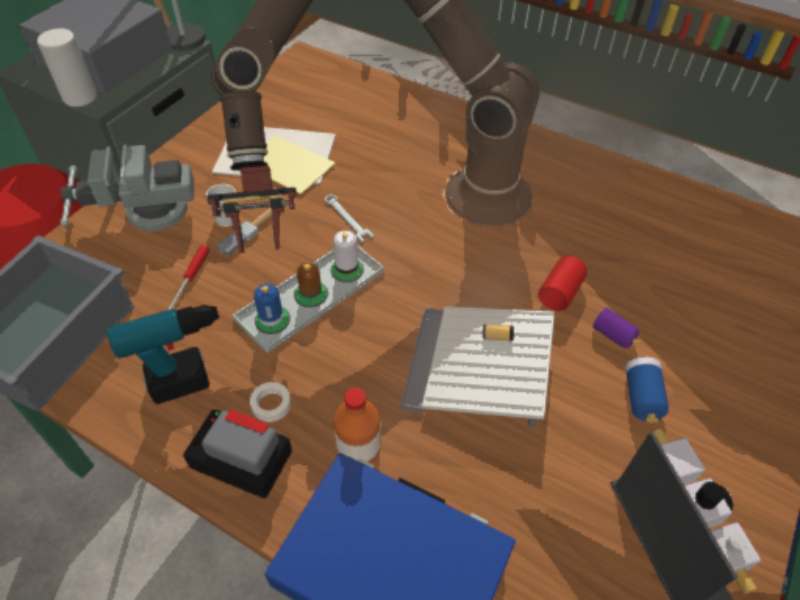

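The blue bowl stands upright on its peg at (268,305), the gripper is clear, and everything else is where it was. I hand the job in.

```bash
python3 -c "
from rig import job
print(job.job_done())"
```

```text
the job is handed in; nothing more can be done
None
```

The blue bowl stands mouth down by itself on the empty peg, let go only after its rim rested on the ribs; in the final picture nothing else had moved, and I handed the job in at about 16 s of the 40 s (no verdict was returned).

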